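# Bolt the chemicals chest shut

## Task

Lock the hatch of the yellow chemicals chest: by its red ball handle slide the barrel bolt across, then turn the handle down towards the chest's front edge, all the way into the notch of the brass plate, and let go. The notch lies a little short of the bolt's stop, so feel gently for the stop and ease back; never ram the stop or force the handle against the plate, and leave the other things on the bench and on the chest where they are.

Things in the scene. Friction and masses are not known exactly. Their poses are not given: they have to be found in the camera images.
- chest: yellow steel chest, fixed, 260 (x) by 360 (y) by 110 high, flat top with a grey hatch; origin: centre of its underside on the bench; its -x side is its front, +y the side the bolt slides to
- bolt_base: steel base of the barrel bolt, fixed on the chest's top near its front edge, 30 by 176, two bearings 49 high at y = -78 and +78. Origin on the chest's top right under the bolt's axis; axes parallel to the chest's. The bolt's axis runs along y, 40 above the origin, 45 behind the chest's front edge. A steel keeper, 32 wide and 56 high at y = 102 to 136, takes the bolt's end
- notch_middle (a point): mean place of the notch (middle of its mouth) in the brass catch plate, NOT its actual place: the plate is screwed down up to 20 either way along y, differently each time, unreported. The plate is upright, 8 thick, from 9 to 17 in front of the bolt's axis, 62 high, along the whole run. Notch 11 wide, 31 deep, for the 8 mm stem; 6.5 beyond its +y edge a brass block over the bolt stops the stem
- bolt (a joint): travel of the bolt along the base's +y, m: 0 drawn back; starts between 0 and 0.012; about 2.5 N of friction, no spring. The stem meets the stop somewhere from 0.0385 to 0.0785 (0.0585 with the plate at its mean place). Drawn back 8 mm from the stop (give or take 1.5) it stands in line with the middle of the notch
- handle (a joint): angle of the handle about the bolt's axis, rad: 0 upright, growing as it turns down to the front (-x of the base), ends at 1.50 (nearly level); behind upright it stops at -0.25. It stays where it is left (friction under 1 N at the knob). Away from the notch the plate blocks it at about 0.25. More than 25 N between stem and plate or stop counts as forcing
- knob (a point): centre of the red ball (26 diameter) at the handle's end, 55 from the bolt's axis on an 8 mm steel stem; at base y = -30 plus the bolt's travel; it swings in an arc with the handle
- jar: amber jar with white cap, 48 diameter, 70 high, standing on the chest's far left part; origin at its underside (as for all below)
- beaker: glass beaker, 70 diameter, 85 high, on the bench right of the chest
- wash_bottle: white bottle with blue cap, 60 diameter, 150 high, on the bench left of the chest
- cylinder: glass measuring cylinder, 64 foot, 200 high, at one side of the bench
- burner: steel bench burner, 80 foot, 145 high, at one side of the bench
- amber_bottle: amber bottle, 52 diameter, 110 high, in the red tray at the right

How it is judged (in metres and radians):
On the way, in this order (a step that is already met when the one before it is completed fails the run):
1. the bolt is slid across (25 mm or more) with the handle still up (value of joint bolt above 0.025 m and value of joint handle below 0.45 rad), for 0.1 s.
2. the handle is turned down into the notch (value of joint bolt above 0.025 m and value of joint handle above 1.25 rad), for 0.2 s.
At the end, for the whole second after the job is handed in: the bolt is slid across (travel over 25 mm) with its handle turned down in the notch (over 1.25 rad from upright), both at rest and let go (all of step 2 and velocity of joint handle between -0.1 and 0.1 rad/s and velocity of joint bolt between -0.01 and 0.01 m/s and contact force between the fingers and bolt_base below 0.1 N); the robot touches nothing.
It fails at once if the stop rammed or the handle forced against the catch plate (over 25 N) (contact force between bolt_base and chest above 25 N).
It fails at once if a jar, beaker, bottle, cylinder or burner standing by is shifted by more than 20 mm or tipped (distance of any of jar, beaker, wash_bottle, cylinder, burner, amber_bottle from where it was at the start of the episode above 0.02 m or angle between any of jar, beaker, wash_bottle, cylinder, burner, amber_bottle's own z axis and vertical above 0.3 rad).
It also fails if it takes over 43 s, if anything falls off the work surface, if the arm or the gripper's body presses on something with over 40 N, if the wrist force passes 120 N, or if a joint passes its speed limit or range.

## Robot

A 7-joint arm with a two-finger parallel gripper is mounted at the origin on the work surface. World frame = base frame: x ahead of the robot, y to its left, z up, the work surface at z = 0. Lengths are in mm, angles in rad, forces in N, time in s.
With the tool pointing down it reaches from about 400 to 900 mm from the base axis. Payload 5.6 kg.
Tool frame: the origin (TCP) lies midway between the tips of the shut fingers; the grasp point (between the pads) lies 19 mm behind it; x points along the fingers, y is the direction in which the jaws open and shut, and the axes are right-handed (so a half turn about x gives the same grasp; the last joint's range is limited). The gripper opens to 92 mm and grips with 3 to 60 N. Pads are 20 mm wide; open, the fingers measure 128 mm over their backs; the gripper's body (75 mm by 189 mm) begins 69 mm behind the grasp point.
Start: joints at [1.265, 0.468, -0.012, 1.603, 0.006, 1.071, -0.056], TCP at [168.818, -627.702, 214.592] pointing down, gripper open.
Joint ranges: [-2.53, 2.53], [-0.31, 2.02], [-1.57, 1.55], [0.28, 2.44], [-1.29, 4.43], [0.15, 1.84], [-2.92, 2.92]. Speed limits (rad/s): [2.57, 2.57, 3.14, 3.14, 3.14, 3.14, 3.14].

## Interface

Orientations are given as a rotation vector (axis times angle).
In Python, from cell import robot, grip, kin, viewer gives the robot as it stands. Calls block until the motion is done:
- robot.movep(position, orientation): joint-space move of the TCP to a pose.
- robot.servo_line(position, feed=150, rotation=None): straight line of the TCP; rotation=None keeps the orientation; feed is the mean speed in mm/s.
- robot.goto_joints(angles): joint-space move.
- grip(opening, newtons=None): opening from 0.0 (shut) to 1.0 (fully open); newtons is the grip in N (None keeps the last); returns when the fingers have stopped.
- robot.hold(seconds).
- kin.ik(position, orientation): joint angles nearest the present ones, or None.
- robot.observe(): the state.
- viewer.read_camera(name): name is "side" or "top"; returns the picture (480x640x3 uint8, red, green, blue); there is no depth.
- viewer.camera_info(name): a dict with "camera_matrix" (3x3 intrinsics, pixels), "k1" (the pictures are not rectified: a ray, as slopes to the right and down, at radius r is drawn at 1 + k1 r^2 times it, then the intrinsics apply), "R" (3x3) and "t" (3): a world point X has camera coordinates R X + t. Camera axes: x right, y down, z forward; pixel columns grow to the right and rows downward; lengths in mm; the calibration is good to about 2 mm. A picture is of the moment at which its call begins. camera_info takes no time and is no camera call.
A pose or a line that the arm cannot do raises robot.IKError and nothing moves.
- robot.job_done(): hands the job in, once; it reports no verdict.
Trained networks look in the newest picture that a camera, given by its name, has taken for a name from the list of things; names that differ only in an ending like _2 or _b are one class to them, and where a whole thing is asked for, a point or a joint stands for the part that bears it (a point fixed in the world has none). Each returns a list of dicts, best first, with "confidence" (0 to 1); they miss things now and then, are a little off and sometimes report something else, mostly with a low value. They report only what shows in the picture. A call takes as long as a camera call.
- viewer.silhouettes(name, camera): "mask" (480x640 bool, what is visible of it).
- viewer.pinpoint(name, camera): "at" ([x, y, z] in mm, in the coordinates of the camera as it stood for that picture, good to about 4 mm: a listed point, or the origin of a listed thing).
The state is a dict: "t": time; "joints": joint angles; "joint_velocities": joint speeds; "joint_torque": joint torques, N m; "tcp_pos": TCP position; "tcp_rot": TCP orientation; "contact_force": force on the tool from outside, world axes, zero at the start; "wrist_torque": the same for the moment, N m; "grip_width": opening from 0.0 (shut) to 1.0 (fully open).
Only numpy, scipy, OpenCV 4.12 (cv2) and the standard library are available. Lean on these libraries where they do the work, as an engineer would, in place of code of your own. Each camera call takes 0.05 s, during which the arm holds its last target.

## Working session

There is one attempt and no reset: what is moved stays moved. The work goes in short steps, each a Python script; the robot and the scene stay as the last script left them, time stands still between calls to the robot, and variables do not carry over. Pictures are saved under pics/ and viewed, and the job is handed in when it is done.

```bash
ls; mkdir -p pics; cat > h.py <<'E'
import numpy as np, cv2
from cell import robot, grip, kin, viewer
def snap(cam,fn):
    im=viewer.read_camera(cam); cv2.imwrite('pics/'+fn,im[:,:,::-1]); return im
def c2w(cam,p):
    i=viewer.camera_info(cam); return np.array(i['R']).T@(np.array(p)-np.array(i['t']))
def proj(cam,X):
    i=viewer.camera_info(cam); c=np.array(i['R'])@np.array(X)+np.array(i['t']); s=c[:2]/c[2]; s=s*(1+i['k1']*(s@s)); K=np.array(i['camera_matrix']); return (K@[s[0],s[1],1])[:2]
def ray(cam,uv):
    i=viewer.camera_info(cam); K=np.array(i['camera_matrix']); d=np.linalg.solve(K,[uv[0],uv[1],1])[:2]; s=d.copy()
    for _ in range(20): s=d/(1+i['k1']*(s@s))
    R=np.array(i['R']); o=-R.T@np.array(i['t']); v=R.T@np.array([s[0],s[1],1]); return o,v/np.linalg.norm(v)
def tri(uv1,uv2,c1='side',c2='top'):
    o,a=ray(c1,uv1);p,b=ray(c2,uv2)
    st=np.linalg.lstsq(np.array([a,-b]).T,p-o,rcond=None)[0]
    x=o+st[0]*a;y=p+st[1]*b
    return (x+y)/2,np.linalg.norm(x-y)
E
python3 - <<'E'
from h import *
np.set_printoptions(precision=1,suppress=True)
for c in ('side','top'):
    snap(c,c+'0.png'); i=viewer.camera_info(c); R=np.array(i['R']); print(c,-R.T@np.array(i['t']),i['camera_matrix'])
    for n in ('chest','bolt_base','notch_middle','knob','jar'):
        r=viewer.pinpoint(n,c)
        for d in r[:2]: print(n,round(d['confidence'],2),c2w(c,d['at']),proj(c,c2w(c,d['at'])))
    r=viewer.silhouettes('knob',c)
print(robot.observe())
E
```

```text
pics
side [ 391.3  703.  1127.7] [[464.4   0.  322.1]
 [  0.  464.4 233.5]
 [  0.    0.    1. ]]
chest 0.63 [586.9 -27.2  -2. ] [321.2 280.1]
bolt_base 0.9 [503.6   0.7 106.4] [348.5 272.1]
notch_middle 0.56 [495.8  23.9 177.9] [350.7 263.8]
knob 0.46 [500.  -32.1 208.2] [354.  239.1]
top [ 322.4  -79.6 1558.8] [[522.4   0.  317.1]
 [  0.  522.4 234.3]
 [  0.    0.    1. ]]
chest 0.72 [589.9 -20.9   0.2] [309.8 237.3]
bolt_base 0.81 [511.7  -4.8 111.6] [302.1 258. ]
notch_middle 0.8 [501.8  23.  174.3] [290.5 258.4]
notch_middle 0.39 [ 409.4 -578.6    8. ] [495.4 299.6]
knob 0.45 [501.4 -30.7 203.3] [310.2 257.5]
jar 0.7 [694.4  77.2 109.2] [275.2 194.4]
{'t': 0.7, 'joints': array([ 1.3,  0.5, -0. ,  1.6,  0. ,  1.1, -0.1]), 'joint_velocities': array([-0.,  0., -0., -0., -0., -0.,  0.]), 'joint_torque': array([ -0. , -52. ,  -0. , -24.4,  -0.1,   0. ,   0. ]), 'tcp_pos': array([ 168.8, -627.7,  214.6]), 'tcp_rot': array([ 2.1,  0.3, -2.1]), 'contact_force': array([ 0.5,  1.1, -0. ]), 'wrist_torque': array([ 0. ,  0.1, -0. ]), 'grip_width': 0.9975378278335687}
```

```bash
python3 - <<'E'
import cv2
for c,(x0,x1,y0,y1) in {'side':(220,460,180,360),'top':(210,410,170,320)}.items():
    im=cv2.imread(f'pics/{c}0.png'); cv2.imwrite(f'pics/{c}0z.png',cv2.resize(im[y0:y1,x0:x1],(800,600),interpolation=cv2.INTER_CUBIC))
E
```

```text
(no output)
```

View pics/side0.png

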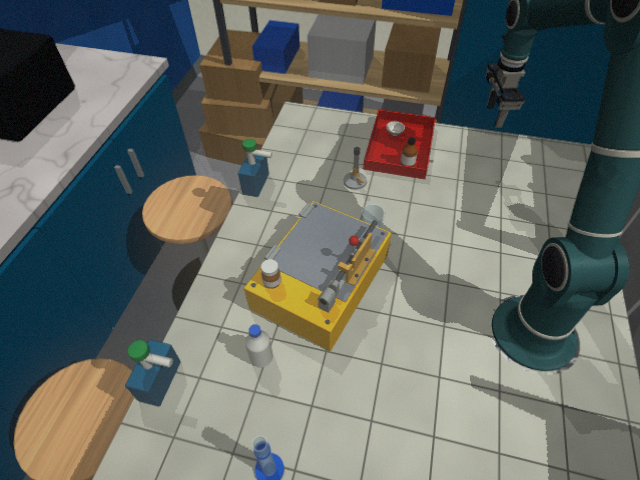

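View pics/top0.png

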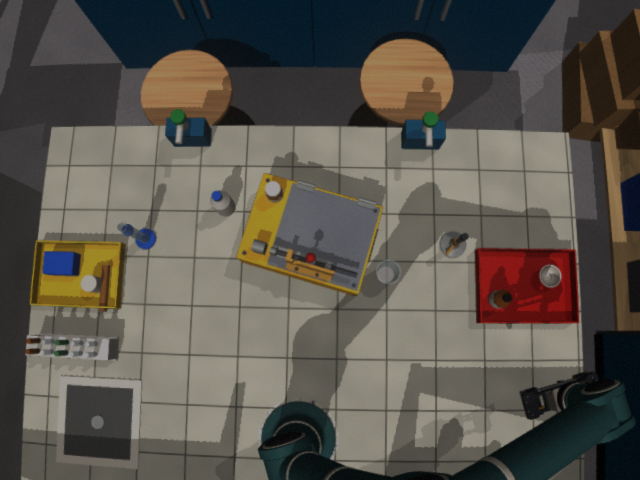

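```bash
ls pics
```

```text
side0.png
side0z.png
top0.png
top0z.png
```

View pics/side0z.png

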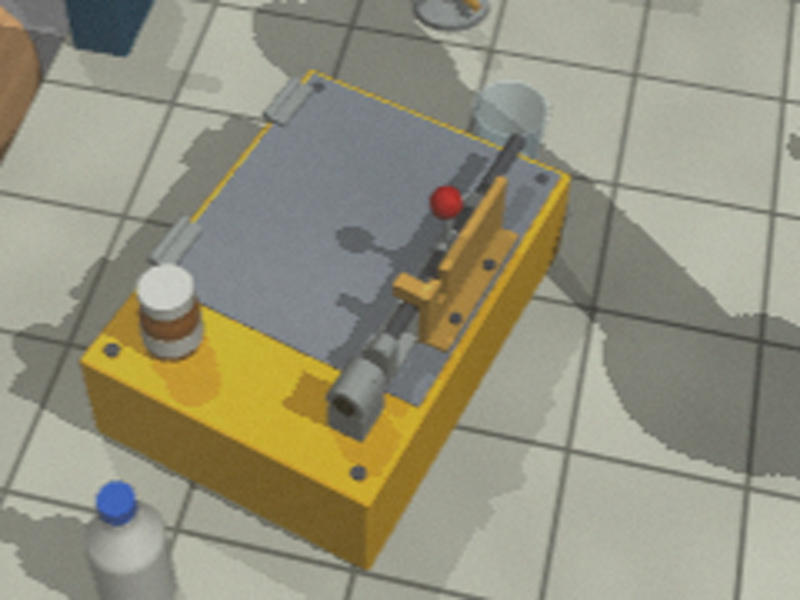

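View pics/top0z.png

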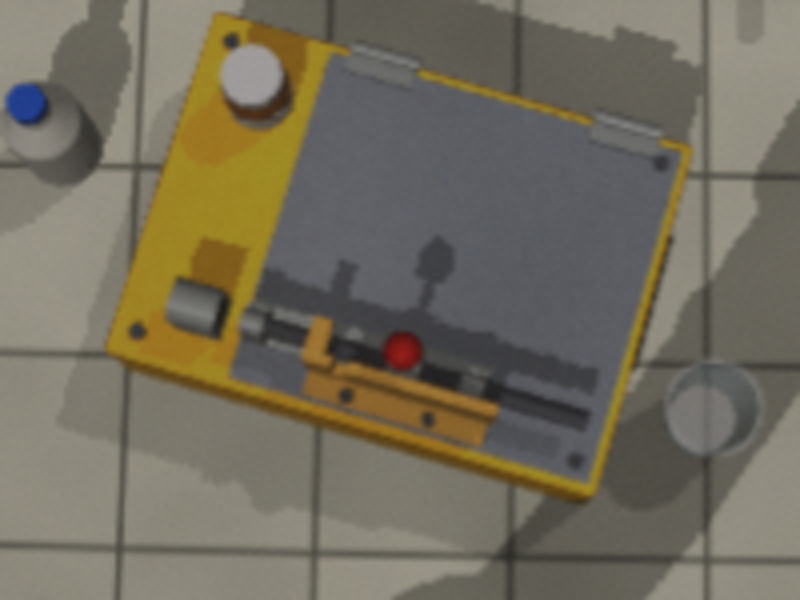

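```bash
python3 - <<'E'
from h import *
from scipy.optimize import least_squares
np.set_printoptions(precision=2,suppress=True)
S=lambda u,v:np.array([220+u*.3,180+v*.3])
T=lambda u,v:np.array([210+u*.25,170+v*.25])
corn={(-130,180):(S(367,500),T(108,347)),(-130,-180):(S(570,178),T(597,487)),(130,-180):(S(312,72),T(690,148)),(130,180):(S(83,360),T(217,14))}
for k,(a,b) in corn.items(): print(k,*tri(a,b))
def f(p):
    r=[];c,s=np.cos(p[2]),np.sin(p[2])
    for (x,y),(a,b) in corn.items():
        X=[p[0]+c*x-s*y,p[1]+s*x+c*y,110]
        r+=list(proj('side',X)-a)+list(proj('top',X)-b)
    return r
q=least_squares(f,[588,-24,0.2]); p=q.x; print('chest',p,np.array(q.fun))
k,e=tri(S(446,203),T(402,350)); print('knob',k,e)
c,s=np.cos(p[2]),np.sin(p[2])
L=lambda X:(np.array([c*(X[0]-p[0])+s*(X[1]-p[1]),-s*(X[0]-p[0])+c*(X[1]-p[1]),X[2]-110]))
print('knob in chest',L(k))
# +y brass block, near-edge corners approx
for nm,a,b in [('stopblock top centre',(414,287),(318,330)),('plate -y top',(505,180),(496,408)),('bearing+y',(390,345),(255,322)),('keeper',(360,375),(198,290))]:
    X,e=tri(S(*a),T(*b)); print(nm,X,e,L(X))
n=[]
for cam in('side','top'):
    for m in ('knob','bolt_base','notch_middle'):
        r=viewer.pinpoint(m,cam); 
        if r: print(cam,m,L(c2w(cam,r[0]['at'])))
E
```

```text
(-130, 180) [511.96 179.13 107.5 ] 0.6947177616872994
(-130, -180) [ 417.73 -165.73   98.34] 7.152316436821331
(130, -180) [ 662.09 -230.54  102.97] 2.753656334519005
(130, 180) [757.1  111.86 103.32] 1.6058790135700254
chest [586.47 -24.8   -0.27] [ 0.72  1.23 -1.65  1.07  0.63 -2.18 -0.53  2.58 -0.93 -2.38  1.06 -0.74
 -1.86 -0.92 -1.05 -1.21]
knob [500.88 -31.52 201.45] 1.4859772986972355
knob in chest [-80.74 -29.18  91.45]
stopblock top centre [515.08  26.63 167.  ] 7.2456502339483535 [-82.47  30.65  57.  ]
plate -y top [465.62 -93.92 166.36] 5.28157822348271 [-98.19 -98.7   56.36]
bearing+y [522.79  71.18 149.94] 6.1256186627929265 [-86.86  75.65  39.94]
keeper [539.47 109.47 162.24] 11.648333659962345 [-80.93 117.    52.24]
side knob [-81.44 -29.98  98.2 ]
side bolt_base [-86.62   2.63  -3.59]
side notch_middle [-100.38   22.87   67.93]
top knob [-80.43 -28.27  93.31]
top bolt_base [-77.37  -0.5    1.58]
top notch_middle [-94.28  23.63  64.27]
```

```bash
cat >> h.py <<'E'
from scipy.spatial.transform import Rotation as Ro
P=np.array([586.5,-24.8]); YAW=-0.268
EX=np.array([np.cos(YAW),np.sin(YAW),0]); EY=np.array([-np.sin(YAW),np.cos(YAW),0])
def W(x,y,z): return np.array([P[0],P[1],110.])+x*EX+y*EY+np.array([0,0,z])   # chest-top coords -> world
def Lc(X): d=np.array(X)-np.array([P[0],P[1],110.]); return np.array([d@EX,d@EY,d[2]])
def rot(sg=1):
    x=np.array([0,0,-1.]);y=sg*EY;return Ro.from_matrix(np.array([x,y,np.cross(x,y)]).T).as_rotvec()
def F():
    f=np.array(robot.observe()['contact_force']); return np.array([f@EX,f@EY,f[2]])
E
python3 - <<'E'
from h import *
np.set_printoptions(precision=2,suppress=True)
print(YAW)
for sg in(1,-1):
    for pt in (W(-81,-29.5,94+90),W(-81,-29.5,94-14),W(-140,20,29)):
        print(sg,kin.ik(pt,rot(sg)))
print(Lc(robot.observe()['tcp_pos']), Ro.from_rotvec(robot.observe()['tcp_rot']).as_matrix())
E
```

```text
-0.268
1 [ 0.78  0.26 -0.91  1.82  0.22  1.17  1.1 ]
1 [ 0.72  0.39 -0.88  1.94  0.36  0.97  0.97]
1 [ 0.77  0.51 -1.11  2.08  0.59  0.91  0.63]
-1 [ 0.49  0.19 -0.56  1.84  0.11  1.15 -1.94]
-1 [ 0.42  0.3  -0.49  1.96  0.17  0.93 -2.  ]
-1 [ 0.41  0.33 -0.64  2.09  0.27  0.8  -2.23]
[-243.12 -691.99  104.62] [[-0.    0.26 -0.97]
 [-0.   -0.97 -0.26]
 [-1.    0.    0.  ]]
```

```bash
python3 - <<'E'
from h import *
np.set_printoptions(precision=2,suppress=True)
p=np.array(robot.observe()['tcp_pos']); 
robot.servo_line(p+[0,0,110],feed=250)
robot.movep(W(-81,-29.5,94+70),rot()); grip(0.65,10)
print(robot.observe()['t'],Lc(robot.observe()['tcp_pos']),F())
s=snap('side','side1.png');t=snap('top','top1.png')
cv2.imwrite('pics/z1.png',np.hstack([cv2.resize(s[180:330,280:430],(400,400)),cv2.resize(t[180:330,230:380],(400,400))])[:,:,::-1])
E
```

```text
4.6583 [-81.   -29.47 164.01] [0.51 0.14 0.75]
```

View pics/z1.png

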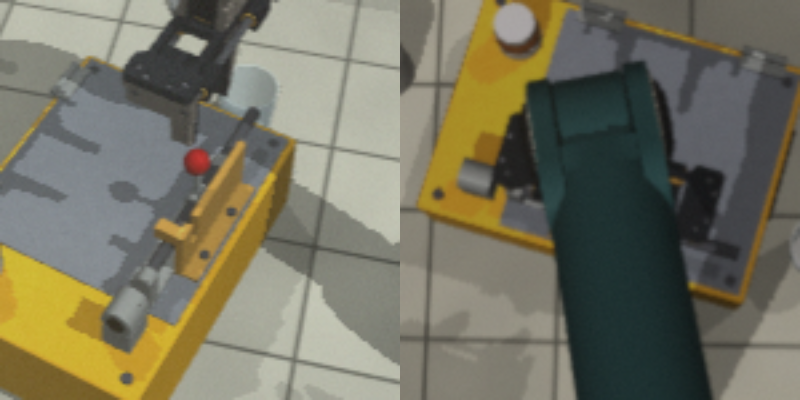

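```bash
python3 - <<'E'
from h import *
np.set_printoptions(precision=2,suppress=True)
robot.servo_line(W(-81,-29.5,79),feed=80); print(F())
s=snap('side','side2.png')
cv2.imwrite('pics/z2.png',cv2.resize(s[180:330,280:430],(600,600),interpolation=cv2.INTER_CUBIC)[:,:,::-1])
o=robot.observe();print(o['t'],Lc(o['tcp_pos']))
E
```

```text
[ 0.5  -0.44 -0.12]
6.025 [-80.59 -29.41  79.54]
```

View pics/z2.png

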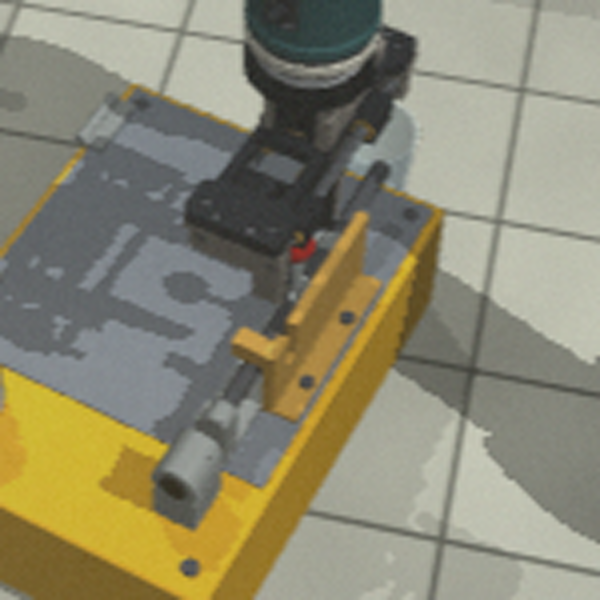

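```bash
python3 - <<'E'
from h import *
np.set_printoptions(precision=2,suppress=True)
grip(0.0,12)
o=robot.observe();print(o['t'],Lc(o['tcp_pos']),o['grip_width']*92,F())
robot.servo_line(W(-81,-19.5,79),feed=30)
o=robot.observe();print(o['t'],Lc(o['tcp_pos']),o['grip_width']*92,F())
E
```

```text
6.6417 [-80.95 -29.21  79.05] 24.348441899772745 [-0.83  0.56  0.71]
7.125 [-80.87 -19.08  79.04] 24.888590567142998 [ 1.03 -1.08  0.3 ]
```

```bash
python3 - <<'E'
from h import *
np.set_printoptions(precision=2,suppress=True)
robot.servo_line(W(-81,1,79),feed=30)
o=robot.observe();print(o['t'],Lc(o['tcp_pos']),o['grip_width']*92,F())
for k in range(3):
    robot.servo_line(W(-81,1+k+1,79),feed=10)
    o=robot.observe();print(o['t'],Lc(o['tcp_pos']),o['grip_width']*92,F())
s=snap('side','side3.png')
cv2.imwrite('pics/z3.png',cv2.resize(s[180:330,280:430],(600,600),interpolation=cv2.INTER_CUBIC)[:,:,::-1])
E
```

```text
7.9583 [-81.06   1.82  79.05] 24.949395076803324 [0.61 0.72 0.87]
8.2083 [-81.05   2.02  79.03] 24.9599910321528 [-0.55 -0.44  2.26]
8.4583 [-81.01   2.72  79.01] 24.88872061238576 [-0.48 -1.43  1.89]
8.7083 [-81.     3.95  79.  ] 25.338352125081794 [ 0.05 -2.29  3.03]
```

View pics/z3.png

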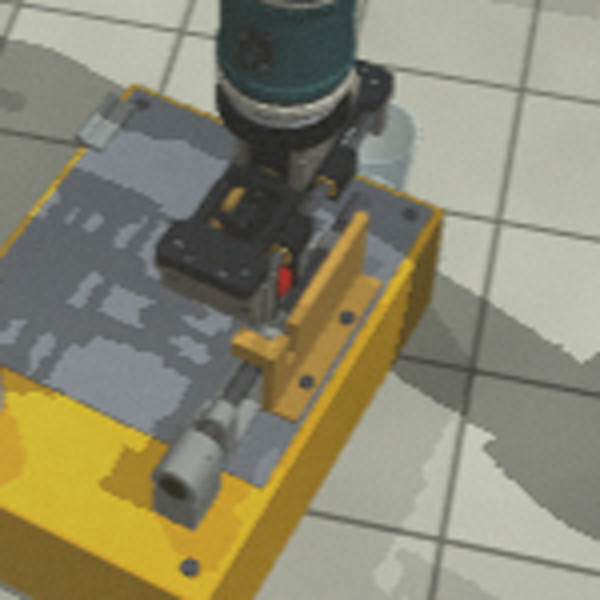

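```bash
cat >> h.py <<'E'
def Fm(n=5):
    a=[]
    for _ in range(n): robot.hold(0.02); a.append(F())
    return np.mean(a,0)
E
python3 - <<'E'
from h import *
np.set_printoptions(precision=2,suppress=True)
y=4.0
while y<14:
    y+=0.6; robot.servo_line(W(-81,y,79),feed=8); f=Fm()
    o=robot.observe(); print(round(o['t'],2),round(y,1),Lc(o['tcp_pos']),f,round(o['grip_width']*92,2))
    if f[1]<-7: break
E
```

```text
9.09 4.6 [-80.97   4.67  79.03] [-0.52 -2.38  2.84] 24.51
9.43 5.2 [-81.    5.3  79. ] [ 0.08 -2.31  3.08] 24.77
9.76 5.8 [-80.97   5.87  79.02] [ 0.36 -2.09  2.55] 25.09
10.09 6.4 [-80.98   6.49  79.02] [ 0.19 -2.32  2.31] 24.96
10.43 7.0 [-80.97   7.04  79.02] [ 0.12 -2.3   3.1 ] 24.77
10.76 7.6 [-80.99   7.67  79.  ] [ 0.07 -2.59  2.27] 24.95
11.09 8.2 [-81.     8.29  79.  ] [ 0.43 -2.    2.92] 25.03
11.43 8.8 [-80.97   8.87  79.02] [ 0.32 -2.38  2.84] 24.88
11.76 9.4 [-80.97   9.48  79.01] [ 0.39 -1.92  3.24] 24.81
12.09 10.0 [-81.    10.03  78.99] [ 0.15 -1.95  2.93] 24.87
12.43 10.6 [-80.98  10.66  79.02] [ 0.22 -1.75  3.1 ] 24.79
12.76 11.2 [-81.    11.27  79.02] [ 0.49 -2.04  3.1 ] 24.5
13.09 11.8 [-80.97  11.87  79.02] [ 0.6  -2.01  3.15] 24.74
13.43 12.4 [-81.    12.45  78.99] [ 0.27 -2.29  3.38] 25.24
13.76 13.0 [-81.    13.06  79.02] [ 0.46 -1.98  3.37] 25.01
14.09 13.6 [-80.97  13.64  79.  ] [ 0.84 -1.54  3.1 ] 24.71
14.43 14.2 [-80.97  14.27  79.03] [ 0.81 -1.93  2.97] 24.88
```

```bash
python3 - <<'E'
from h import *
np.set_printoptions(precision=2,suppress=True)
y=14.2
while y<27:
    y+=0.6; robot.servo_line(W(-81,y,79),feed=10); f=Fm(3)
    o=robot.observe(); print(round(o['t'],2),round(y,1),Lc(o['tcp_pos']),f,round(o['grip_width']*92,2))
    if f[1]<-5.5: break
E
```

```text
14.72 14.8 [-80.96  14.85  79.  ] [ 0.31 -2.71  3.39] 24.57
15.03 15.4 [-81.    15.46  79.01] [ 0.88 -2.23  2.53] 24.93
15.32 16.0 [-80.99  16.06  78.99] [ 0.79 -2.33  3.01] 25.13
15.62 16.6 [-80.99  16.66  79.  ] [ 0.58 -2.2   3.14] 24.9
15.93 17.2 [-81.    17.26  79.01] [ 0.99 -2.19  3.22] 24.77
16.23 17.8 [-81.    17.84  79.01] [ 0.7  -2.38  3.  ] 24.86
16.52 18.4 [-81.    18.47  79.01] [ 0.77 -2.65  3.33] 24.92
16.82 19.0 [-80.99  19.08  79.03] [ 0.45 -2.72  3.86] 25.04
17.12 19.6 [-81.01  19.67  79.01] [ 1.16 -1.56  3.73] 25.15
17.43 20.2 [-80.99  20.1   79.02] [ 1.14 -2.76  3.81] 25.16
17.73 20.8 [-80.97  20.2   78.98] [-0.05 -5.47  4.84] 25.2
18.02 21.4 [-80.99  20.26  78.96] [ 0.06 -5.87  5.57] 25.09
```

```bash
cat >> h.py <<'E'
def arc(a,y,dz=-16): return W(-85-55*np.sin(a),y,40+55*np.cos(a)+dz)
def ang(X,dz=-16): l=Lc(X); return np.arctan2(-85-l[0],l[2]-dz-40), np.hypot(-85-l[0],l[2]-dz-40), l[1]
E
python3 - <<'E'
from h import *
np.set_printoptions(precision=2,suppress=True)
robot.servo_line(W(-81,12.1,79),feed=15)
o=robot.observe();print(o['t'],Lc(o['tcp_pos']),Fm(3))
y=12.1
robot.servo_line(arc(0.12,y),feed=20)
print(Fm(3))
for a in np.arange(0.17,0.66,0.05):
    robot.servo_line(arc(a,y),feed=15); f=Fm(3); o=robot.observe()
    print(round(o['t'],2),round(a,2),np.array(ang(o['tcp_pos'])),f,round(o['grip_width']*92,2))
    if f[0]*np.cos(a)-0*f[2]>4.5: print('blocked');break
E
```

```text
18.7917 [-81.17  12.44  79.03] [-0.07  2.37  2.74]
[0.11 2.29 3.05]
19.96 0.17 [ 0.17 54.95 12.02] [-0.33  2.32  1.49] 24.67
20.34 0.22 [ 0.23 54.91 12.02] [-0.19  1.92  1.11] 24.76
20.73 0.27 [ 0.28 54.95 12.02] [0.44 2.14 1.03] 24.88
21.11 0.32 [ 0.33 54.96 12.03] [-0.23  2.    0.02] 24.94
21.49 0.37 [ 0.37 55.   12.03] [0.26 2.09 0.62] 24.77
21.88 0.42 [ 0.43 54.99 12.03] [-0.18  1.69  0.09] 24.93
22.26 0.47 [ 0.47 55.03 12.1 ] [0.07 1.24 0.43] 24.58
22.64 0.52 [ 0.53 55.02 12.06] [-0.15  0.89 -0.04] 24.81
23.02 0.57 [ 0.57 55.02 12.09] [0.01 1.46 0.3 ] 25.14
23.41 0.62 [ 0.62 55.01 12.08] [-0.15  1.88  0.31] 24.8
```

```bash
python3 - <<'E'
from h import *
s=snap('side','side4.png')
cv2.imwrite('pics/z4.png',cv2.resize(s[180:330,280:430],(600,600),interpolation=cv2.INTER_CUBIC)[:,:,::-1])
E
```

```text
(no output)
```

View pics/z4.png

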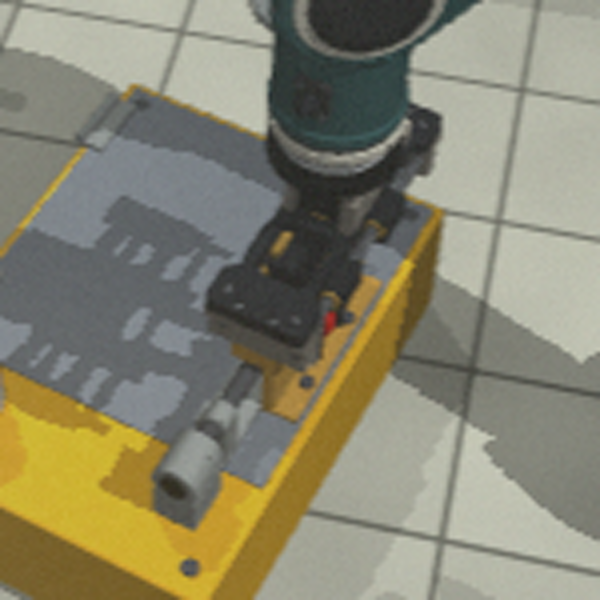

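```bash
python3 - <<'E'
from h import *
np.set_printoptions(precision=2,suppress=True)
y=12.1
for a in [.7,.78,.86,.94,1.02,1.1,1.18,1.26,1.34,1.40,1.45]:
    robot.servo_line(arc(a,y),feed=20); f=Fm(3); o=robot.observe()
    print(round(o['t'],2),round(a,2),np.array(ang(o['tcp_pos'])),f,round(o['grip_width']*92,2))
    if f[0]*np.cos(a)+f[2]*np.sin(a)>5: print('blocked');break
s=snap('side','side5.png')
cv2.imwrite('pics/z5.png',cv2.resize(s[180:330,280:430],(600,600),interpolation=cv2.INTER_CUBIC)[:,:,::-1])
E
```

```text
23.88 0.7 [ 0.7  55.   12.08] [ 0.14  1.57 -0.31] 24.53
24.29 0.78 [ 0.78 55.   12.09] [ 0.91  1.57 -0.55] 25.15
24.71 0.86 [ 0.86 55.   12.1 ] [ 0.16  1.63 -1.02] 25.05
25.12 0.94 [ 0.94 55.04 12.13] [-0.09  1.78 -0.51] 24.88
25.54 1.02 [ 1.02 55.03 12.1 ] [ 0.2   1.53 -0.38] 24.6
25.96 1.1 [ 1.1  55.04 12.07] [ 0.03  2.07 -0.04] 25.04
26.38 1.18 [ 1.18 55.02 12.08] [-0.21  1.57 -0.62] 24.69
26.79 1.26 [ 1.26 55.04 12.12] [-0.31  1.81 -0.93] 24.76
27.21 1.34 [ 1.34 55.05 12.13] [-0.71  1.97 -0.81] 24.75
27.57 1.4 [ 1.4  55.04 12.1 ] [-0.71  1.6  -0.63] 24.75
27.91 1.45 [ 1.45 55.02 12.11] [-1.13  1.81 -0.39] 24.8
```

View pics/z5.png

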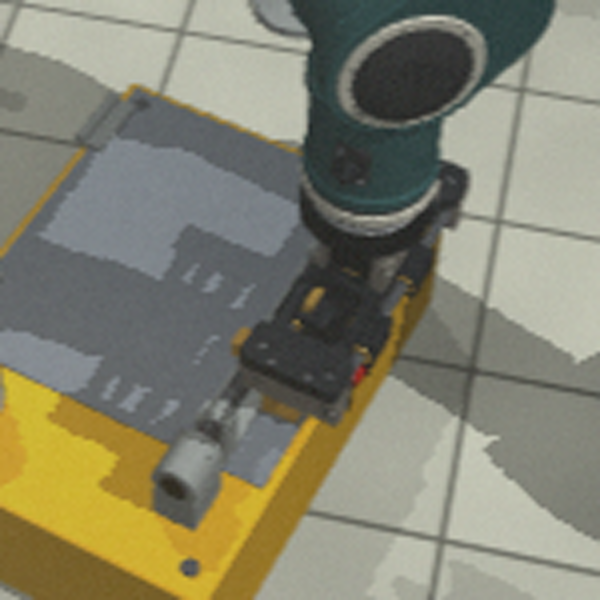

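```bash
python3 - <<'E'
from h import *
np.set_printoptions(precision=2,suppress=True)
grip(0.65)
p=np.array(robot.observe()['tcp_pos'])
robot.servo_line(p+[0,0,30],feed=60); robot.servo_line(p+[0,0,130],feed=150)
robot.servo_line(p+[-30,-150,200],feed=250)
o=robot.observe();print(o['t'],F())
s=snap('side','side6.png');t=snap('top','top6.png')
for c in('side','top'):
    r=viewer.pinpoint('knob',c)
    for d in r[:1]: X=c2w(c,d['at']);print(c,d['confidence'],Lc(X),ang(X,0))
cv2.imwrite('pics/z6.png',np.hstack([cv2.resize(s[180:330,280:430],(400,400)),cv2.resize(t[180:330,230:380],(400,400))])[:,:,::-1])
E
```

```text
30.9167 [-0.16  0.32 -0.14]
side 0.53 [-139.65   13.05   50.35] (np.float64(1.3836678368345223), np.float64(55.623717443791), np.float64(13.046681698604825))
top 0.73 [-138.39   13.04   46.6 ] (np.float64(1.4477922670866656), np.float64(53.799334486456466), np.float64(13.042404985875647))
```

View pics/z6.png

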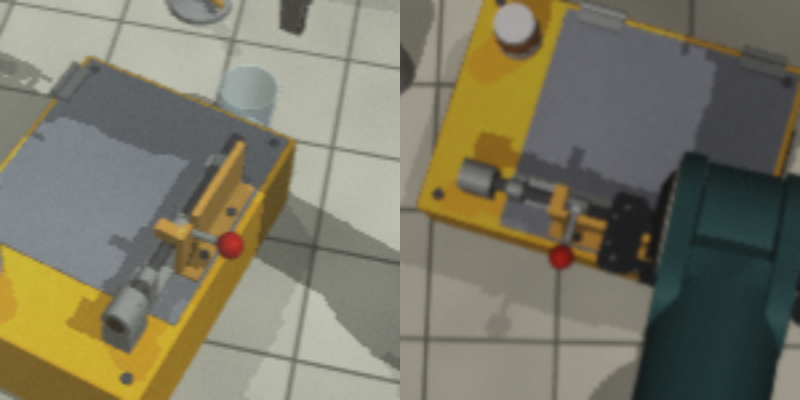

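```bash
python3 - <<'E'
from h import *
uv=[]
for c in('side','top'):
    im=cv2.imread(f'pics/{c}6.png').astype(int); m=((im[:,:,2]>90)&(im[:,:,1]<50)&(im[:,:,0]<60)); m[:180]=0;m[330:]=0;m[:,:230]=0;m[:,430:]=0
    v,u=np.nonzero(m);uv.append((u.mean(),v.mean()));print(uv[-1],len(u))
X,e=tri(*uv);print(Lc(X),e,ang(X,0))
E
```

```text
(np.float64(365.36170212765956), np.float64(271.78723404255317)) 47
(np.float64(289.65384615384613), np.float64(276.09615384615387)) 52
[-138.68618928   13.59512863   47.57159884] 0.8736532756934329 (np.float64(1.430686026255183), np.float64(54.217488212888824), np.float64(13.595128634967693))
```

Three estimates put the handle at 1.38 to 1.45 rad, the bolt has travelled about 43 mm, and the fingers are clear. I'm handing the job in.

```bash
python3 - <<'E'
from h import *
robot.job_done(); print(robot.observe()['t'])
E
```

```text
the job is handed in; nothing more can be done
the job is handed in; nothing more can be done
```

The hatch looks locked, and I handed the job in at about 31 s. No verdict was reported.

**What I did:** I gripped the red knob and slid the bolt in 0.6 mm steps until I felt the stop. I then eased back 8 mm, turned the handle down along its arc, opened the fingers and moved clear.

**Forces:** The stop showed as about 6 N at the wrist, against a limit of 25 N. The handle met no resistance going into the notch.

**Last checks:**
- **Handle angle:** about 1.43 rad by triangulation; the two network readings gave 1.38 and 1.45. All are above the required 1.25.
- **Bolt travel:** about 43 mm, above the required 25 mm. It assumes the bolt base sits midway along the chest, to within a few millimetres.
- **Letting go:** the wrist force was near zero with the gripper away from the chest.
- **Surroundings:** the jar and beaker looked unmoved in the final pictures. I did not measure the other bench items afterwards, but the arm felt no unexpected contact.

**Disagreements:** The corner points I picked to locate the chest fitted only to about 2 pixels. The handle height from the two network readings differed by about 4 mm. Neither affected the result.

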